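Strip the side gauge off the board cutter

ROBOT

A 7-joint arm with a two-finger parallel gripper is mounted at the origin on the work surface. World frame = base frame: x ahead of the robot, y to its left, z up, the work surface at z = 0. Lengths are in m, angles in rad, forces in N, time in s.
With the tool pointing down it reaches from about 0.4 to 0.85 m from the base axis. Payload 4.5 kg.
Tool frame: the origin (TCP) lies at the very end of the fingers, on their centre line; the grasp point (between the pads) lies 19 mm behind it; z points along the fingers, y is the direction in which the jaws open and shut (so a half turn about z gives the same grasp; the last joint's range is limited). The gripper opens to 85 mm and grips with 20 to 120 N. Pads are 22 mm wide; open, the fingers measure 114 mm over their backs; the gripper's body (76 mm by 85 mm) begins 54 mm behind the grasp point. The pads swing forward as they close: fully open they stand 13 mm farther back than shut.
Start: joints at [1.213, 0.689, -0.195, 1.565, 0.157, 0.902, -0.215], TCP at [0.239, -0.578, 0.231] pointing down, gripper open.
Joint ranges: [-3.01, 3.01], [-0.46, 2.08], [-1.47, 1.51], [0.13, 2.56], [-1, 4.14], [0.04, 2.09], [-2.66, 2.66]. Speed limits (rad/s): [2.57, 2.57, 3.14, 3.14, 3.14, 3.14, 3.14].

INTERFACE

Orientations are given as a 3x3 rotation matrix whose columns are the frame's x, y, z axes.
In Python, from bench import * gives the robot as it stands. The module is installed in compiled form; this text tells all that it offers.
- The arm moves only by the tool carry_out, never from a script. Its argument "rows" is a list of rows, each a list of 3 entries, a list of its own where there are three numbers: the finger opening in cm, from 0 to 8.54, then the shift along the world's x, y, z in cm, then the turn about the world's z in degrees. A call has 1 to 12 rows; each row shifts and turns the commanded pose from where the row before left it; what a row does not reach is not made up. A row lasts 1/10 s, in which the tool goes at most 50 mm and 8.59 degrees, less where a joint would pass 70% of its speed; a pose out of reach is approached as far as the arm can. A call with a gripper value outside its range is refused whole. The fingers move at their own pace and stop on an object; "grip_force" is the grip in N (left out, the last holds). Time passes only in rows, so rows that do not move let the fingers close. It gives the time, the measured TCP pose, the force and the opening at its end, in the units of the state.
- get_obs(): the state, without advancing time (a new reading comes with each control period).
- camera(name): name is "side" or "top"; returns a dict with "image" (400x640x3 uint8, red, green, blue), "depth" (400x640 float32, m along the optical axis (not along the pixel's ray), 0 where there is no reading), "mtx" (3x3 intrinsics, pixels), "rvec" (rotation vector, rad) and "tvec" (3), from world to camera coordinates, as OpenCV has them. Camera axes: x right, y down, z forward; pixel columns grow to the right and rows downward; lengths in m; the calibration is good to about 2 mm. A picture is of the moment at which its call begins.
- hand_in(): hands the job in, once; it reports no verdict.
The state is a dict: "t": time; "joint_pos": joint angles; "qvel": joint speeds; "tau": joint torques, N m; "ee_pos": TCP position; "tcp_rot": TCP orientation; "ft_force": force on the tool from outside, world axes, zero at the start; "moment": the same for the moment, N m; "opening": opening from 0.0 (shut) to 1.0 (fully open).
Only numpy, scipy, OpenCV 4.12 (cv2) and the standard library are available. Lean on these libraries where they do the work, as an engineer would, in place of code of your own. Each camera call takes 0.05 s, during which the arm holds its last target.

TASK

We need the board cutter's side gauge off: slide the stop collar off the end of the rod and then the spacer sleeve, and set each down in the grey parts tray. Then take the gauge arm near its balance point (try it with a small lift and shift your grip if it is end-heavy), draw it off the rod and lay it the way up it was, wholly on the green cutting mat, keeping it level all the way. Set things down, don't drop them, and leave the rest of the bench as it is.

Things in the scene. Friction and masses are not known exactly. Their poses are not given: they have to be found in the camera images.
- cutter: Tabletop board cutter, fixed: grey bed 480 x 300 mm, 100 mm high, on the +y side of its cutting edge, which runs along x; blade arm locked down along the edge, up to 152 mm high and reaching 30 mm past it. Origin on the bench below the root of a round steel gauge rod, 20 mm diameter, that sticks out 260 mm from the edge, level along -y, its axis 78 mm above the bench.
- rod_tip (a point): Centre of the gauge rod's plain free end, 78 mm above the bench; axes as the cutter's, so parts leave the rod towards -y.
- ledge_end (a point): Outer end, on top, of a flat steel ledge parallel to the rod, 152 mm from it on the +x side; 26 mm wide, top 54 mm above the bench. It carries the shoe of the gauge arm.
- collar: Dark steel stop collar, a ring of 56 mm outer diameter, 24 mm bore, 24 mm long, 340 g; outermost on the rod. Its grub screw is already slackened: it hangs loose with 2 mm of play all round and slides freely. Origin at its centre, y along its bore.
- sleeve: Plain aluminium spacer sleeve, a tube of 44 mm outer diameter, 24 mm bore, 60 mm long, 180 g, loose on the rod between collar and gauge arm. Origin at its centre, y along its bore.
- gauge: Gauge arm, innermost on the rod, loose, 0.50 to 0.65 kg: round grey hub (44 mm diameter, 44 mm long, 24 mm bore along y), then an upright aluminium bar along +x, 12 mm thick, free to grip from x = 30 to 130 mm, z = -10 to 34 mm, then a dark shoe. Origin: middle of the hub's bore; z up. The shoe may be hollow or solid, unseen: the balance point is somewhere from x = 39 to 63 mm.
- gauge_shoe (a point): Middle of the gauge arm's steel shoe, 152 mm along the arm's +x from its origin, level with the bore; shoe 34 mm long, its foot 44 mm wide. The undersides of foot and hub are both 22 mm below this height, so the arm stands level on the flat as it does on rod and ledge.
- tray: Shallow open parts tray of grey plastic, fixed, 210 x 165 mm outside (x, y), 34 mm high, walls and floor 4 mm. Origin under its centre.
- mat: Green cutting mat, fixed, 300 x 220 mm (x, y), 3 mm thick. Origin under its centre.
- tin: Bystander: low closed tin, 73 mm diameter, 42 mm high. Origin at its foot.
- spare: Bystander: short spare aluminium sleeve, 44 mm diameter, 30 mm high, standing on end on the bench; not part of the job. Origin at its foot.
- hexkey: Bystander: dark steel hex key, 105 x 32 mm, 8 mm thick, lying on the bench on the robot's side of the cutter's rod. Origin under the middle of its long leg.
- pot: Bystander: white cup, 84 mm diameter, 100 mm high. Origin at its foot.
- weight: Bystander: steel paperweight block with a brass knob, 70 x 50 mm, 79 mm high. Origin under its middle.

How it is judged:
By the outcome, as a careful person would: the job done as asked, in the order asked, and still so for the second after the job is handed in, with the robot touching nothing.
It also fails if it takes over 72 s, if anything falls off the work surface, if the arm or the gripper's body presses on something with over 40 N, if the wrist force passes 120 N, or if a joint passes its speed limit or range.

## Working session

There is one attempt and no reset: what is moved stays moved. The work goes in short steps, Python scripts to look and compute and a tool call to move; the robot and the scene stay as the last step left them, time stands still between calls to the robot, and variables do not carry over. Pictures are saved under pics/ and viewed, and the job is handed in when it is done.

Besides the shell and the picture viewer there is one more tool, called as name([rows], argument=value, ...), one row to a line, values as JSON. carry_out: Moves the arm, as the interface text tells. Its arguments: {"type":"object","properties":{"rows":{"type":"array","items":{"type":"array"}},"grip_force":{"type":"number"}},"required":["rows"]}

```bash
mkdir -p pics; cat > h.py <<'E'
from bench import *
import numpy as np, cv2
def snap(tag):
    out={}
    for n in ("side","top"):
        c=camera(n); out[n]=c
        cv2.imwrite(f"pics/{tag}_{n}.png",c["image"][:,:,::-1])
        np.savez(f"pics/{tag}_{n}.npz",**c)
    return out
def load(tag,n): return dict(np.load(f"pics/{tag}_{n}.npz"))
def cloud(c):
    R=cv2.Rodrigues(c["rvec"])[0];K=c["mtx"];d=c["depth"]
    v,u=np.mgrid[:400,:640]
    p=np.stack([(u-K[0,2])/K[0,0]*d,(v-K[1,2])/K[1,1]*d,d],-1)
    w=(p-c["tvec"].reshape(3))@R
    w[d<=0]=np.nan
    return w
E
python3 - <<'E'
from h import *
o=get_obs(); print({k:np.round(v,3) for k,v in o.items()})
s=snap("a")
for n,c in s.items():
    R=cv2.Rodrigues(c["rvec"])[0]; print(n,(-R.T@c["tvec"].reshape(3)).round(3),R.round(2).tolist())
E
```

```text
{'t': np.float64(0.0), 'joint_pos': array([ 1.213,  0.69 , -0.194,  1.566,  0.157,  0.903, -0.215]), 'qvel': array([ 0.   ,  0.003,  0.   ,  0.001,  0.   , -0.001,  0.001]), 'tau': array([ 1.0000e-03, -5.3960e+01, -1.2670e+00, -1.5854e+01,  9.0000e-03,
        9.0000e-03,  0.0000e+00]), 'ee_pos': array([ 0.238, -0.577,  0.23 ]), 'tcp_rot': array([[ 0.924,  0.382, -0.001],
       [ 0.382, -0.924,  0.002],
       [-0.   , -0.002, -1.   ]]), 'ft_force': array([-0.604,  0.096, -0.327]), 'moment': array([-0.026, -0.034,  0.003]), 'opening': np.float64(1.001)}
side [0.464 0.81  0.685] [[-0.99, -0.14, 0.02], [-0.1, 0.56, -0.83], [0.11, -0.82, -0.56]]
top [ 0.438 -0.071  1.453] [[-0.01, -1.0, -0.02], [-1.0, 0.01, -0.09], [0.09, 0.02, -1.0]]
```

View pics/a_top.png

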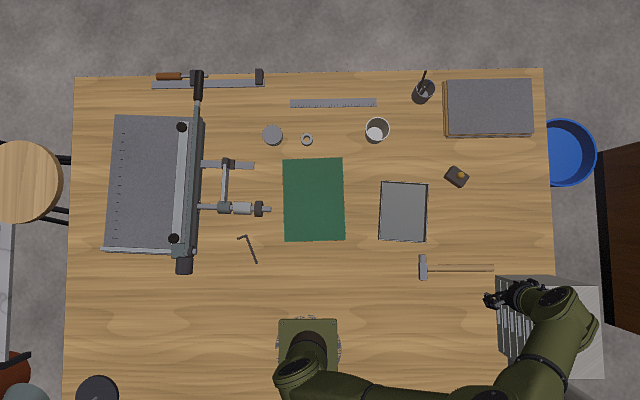

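View pics/a_side.png

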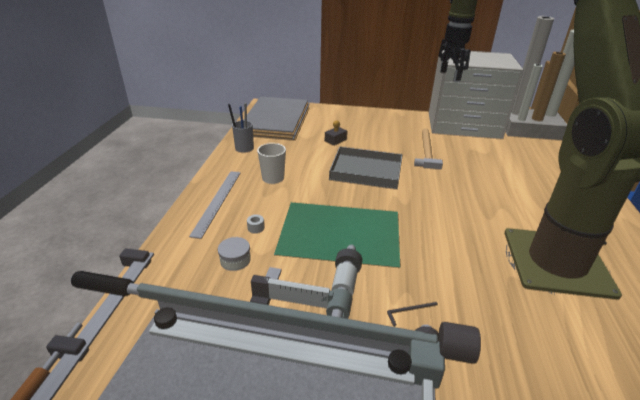

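The top view shows the rod at about row 209, pointing right (-y). The collar is near (260,209), the sleeve (243,209) and the hub (224,208), with the bar running up to the shoe at (225,165). The mat is at (314,199) and the tray at (403,211). Next I'll measure these.

```bash
python3 - <<'E'
from h import *
c=load("a","top"); w=cloud(c); im=c["image"]
cv2.imwrite("pics/a_zoom.png",cv2.resize(im[130:260,180:290,::-1],None,fx=6,fy=6,interpolation=cv2.INTER_NEAREST)[:,:][:600] if 0 else cv2.resize(im[150:230,190:280,::-1],None,fx=7,fy=7,interpolation=cv2.INTER_CUBIC))
np.set_printoptions(linewidth=220,suppress=True)
print("row209 z mm along cols 196..274 step2"); 
for r in (205,207,209,211,213): print(r,(w[r,196:276:2,2]*1000).round(0))
print("y", (w[209,196:276:2,1]*1000).round(0)); print("x", (w[200:220,262,0]*1000).round(0),(w[200:220,262,2]*1000).round(0))
def rect(m,name):
    P=w[m]; P=P[~np.isnan(P[:,0])]
    r=cv2.minAreaRect((P[:,:2]*1000).astype(np.float32)); print(name,np.round(r[0],1),np.round(r[1],1),round(r[2],1),"z med",np.median(P[:,2]).round(4), len(P))
hsv=cv2.cvtColor(im,cv2.COLOR_RGB2HSV)
g=(hsv[...,0]>60)&(hsv[...,0]<85)&(hsv[...,1]>120); g[:,:270]=0; g[:140]=0; g[250:]=0;g[:,360:]=0
rect(g,"mat")
for nm,(u0,u1,v0,v1) in dict(tray=(370,435,172,250),tin=(255,288,120,150),spare=(296,318,128,150),pot=(360,395,112,146),weight=(440,472,162,190)).items():
    m=np.zeros(g.shape,bool); m[v0:v1,u0:u1]=1; m&=w[...,2]>0.012
    rect(m,nm)
m=np.zeros(g.shape,bool); m[175:246,372:432]=1
print("tray z hist",np.histogram(w[m][:,2],bins=[-.01,.002,.008,.02,.03,.036,.05]))
E
```

```text
row209 z mm along cols 196..274 step2
205 [ 99.  86.  89.  88.  82.  93.  90.  91.  91.  90.  86.  99. 102.  94. 102.  93.  92.  88.  85.  95.  98. 102.  94.  98.  98.  94.  97.  95.  61.  98. 101. 101. 102.  69.  -1.  -0.  -2.  -1.  -3.  -4.]
207 [ 95.  87.  87.  84.  87.  91.  90.  86.  89.  92.  89.  96.  95.  98.  96.  94. 100.  80.  81.  97. 102. 103. 101.  95. 100. 100.  92.  88.  85. 109. 105. 105.  97.  86.  92.  86.  87.  82.   2.   2.]
209 [ 95.  70.  42.  -2.  -3.  79.  80.  82.  81.  80.  86.  96.  95.  99.  93.  97.  95.  85.  81.  92. 100.  95.  92.  97.  98.  94.  98.  92.  83. 102. 102. 100. 100.  87.  85.  90.  88.  87.  -4.  -3.]
211 [ 92.  nan  -1.   1.  -6.  -1.  -2.  -1.  -0.   1.  -6.  91.  90.  89.  95.  92.  91.  75.   2.  90.  94.  92.  93.  91.  90.  97.  94.  93.  76.  98. 103.  95. 104.  84.  85.  82.  88.  81.   3.   4.]
213 [93. 27.  1. -3. -1. -6.  1.  4. -4. -2. -6. 80. 76. 80. 81. 80. 83. 73. -6. 84. 84. 86. 88. 88. 87. 84. 89. 85.  4. 98. 94. 99. 98. 70.  1. -2. -2. -1. -1.  0.]
y [372. 373. 374. 381. 374. 342. 335. 327. 321. 314. 306. 296. 289. 281. 276. 268. 262. 258. 252. 242. 234. 228. 222. 214. 207. 201. 193. 188. 182. 172. 165. 159. 152. 147. 141. 133. 127. 120. 126. 118.]
x [524. 516. 513. 509. 506. 503. 499. 495. 492. 488. 485. 482. 479. 475. 472. 469. 466. 463. 459. 456.] [-3. 73. 80. 76. 75. 69. 87. 86. 85. 87. 93. 84. 68. 70. 65. 60. -4.  5. -2. -4.]
mat [453.8 -89. ] [161.3 331.6] 51.0 z med 0.0012 63
tray [ 477.2 -342.2] [166.  210.1] 85.4 z med 0.0314 405
tin [757.1 120.2] [70.5 69.2] 47.9 z med 0.0417 338
spare [741.8  -3.8] [42.9 39.7] 0.4 z med 0.0292 99
pot [ 757.7 -248.2] [80.4 81.7] 45.5 z med 0.0712 356
weight [ 599.  -533.3] [70.  52.3] 51.9 z med 0.0397 330
tray z hist (array([1696, 1906,  309,   94,  192,   50]), array([-0.01 ,  0.002,  0.008,  0.02 ,  0.03 ,  0.036,  0.05 ]))
```

View pics/a_zoom.png

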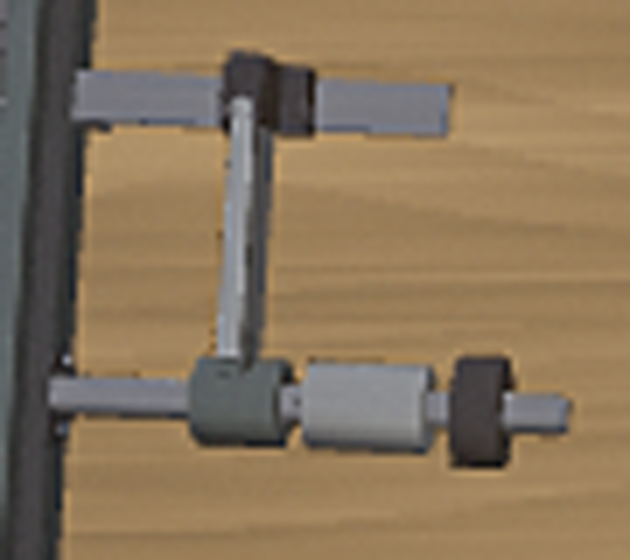

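```bash
cat >> h.py <<'E'
def ray(c,uv,z):
    """cast pixels onto plane height z"""
    R=cv2.Rodrigues(c["rvec"])[0];K=c["mtx"];t=c["tvec"].reshape(3)
    uv=np.atleast_2d(np.float64(uv)); d=np.c_[(uv[:,0]-K[0,2])/K[0,0],(uv[:,1]-K[1,2])/K[1,1],np.ones(len(uv))]@R
    o=-R.T@t; return o+d*((z-o[2])/d[:,2])[:,None]
E
python3 - <<'E'
from h import *
np.set_printoptions(suppress=True)
c=load("a","side"); im=c["image"]
cv2.imwrite("pics/a_szoom.png",cv2.resize(im[235:330,240:390,::-1],None,fx=5,fy=5,interpolation=cv2.INTER_CUBIC))
t=load("a","top"); Z=lambda p:[((x+.5)/7-.5+190,(y+.5)/7-.5+150) for x,y in p]
f=lambda n,p,z:print(n,(ray(t,Z(p),z)*1000).round(1)[:,:2].tolist())
f("rod left top/bot",[(130,377),(130,408)],.078)
f("rod right top/bot",[(540,395),(540,432)],.078)
f("rod tip",[(570,413)],.078)
f("collar corners TL BL TR BR",[(450,358),(450,465),(511,358),(511,467)],.078)
f("sleeve",[(304,362),(302,447),(433,368),(433,453)],.078)
f("hub",[(192,358),(190,440),(291,362),(289,447)],.078)
f("bar top face edges L/R lower, upper",[(219,355),(241,355),(234,98),(254,98)],.110)
f("ledge end corners",[(450,86),(447,135)],.054)
f("ledge left",[(80,72),(75,118)],.054)
f("shoe foot",[(316,66),(314,133),(228,58)],.075)
# tray & mat via rays
hsv=cv2.cvtColor(t["image"],cv2.COLOR_RGB2HSV)
print("mat hsv",hsv[200,314])
g=((hsv[...,0]>hsv[200,314,0]-15)&(hsv[...,0]<hsv[200,314,0]+15)&(hsv[...,1]>70)).astype(np.uint8); g[:,:270]=0;g[:140]=0;g[255:]=0;g[:,360:]=0
cn=max(cv2.findContours(g,0,2)[0],key=cv2.contourArea)[:,0]
print("mat",[np.round(x,1) for x in cv2.minAreaRect((ray(t,cn,.003)[:,:2]*1000).astype(np.float32))])
E
```

```text
rod left top/bot [[510.2, 335.2], [494.9, 335.0]]
rod right top/bot [[498.8, 132.7], [480.7, 132.7]]
rod tip [[489.8, 118.0]]
collar corners TL BL TR BR [[517.5, 177.1], [465.1, 177.0], [517.2, 147.0], [463.8, 147.0]]
sleeve [[516.5, 249.1], [474.8, 249.8], [512.7, 185.4], [471.1, 185.3]]
hub [[519.2, 304.6], [478.9, 305.2], [516.6, 255.6], [474.8, 256.3]]
bar top face edges L/R lower, upper [[518.5, 282.8], [518.4, 272.2], [643.1, 276.6], [643.0, 266.9]]
ledge end corners [[656.2, 181.7], [631.3, 183.1]]
ledge left [[666.2, 369.6], [642.7, 371.8]]
shoe foot [[663.9, 244.8], [630.4, 245.6], [668.6, 288.8]]
mat hsv [73 96 98]
mat [array([525.6, -24.8]), array([297.8, 217.9]), np.float64(1.3)]
```

View pics/a_szoom.png

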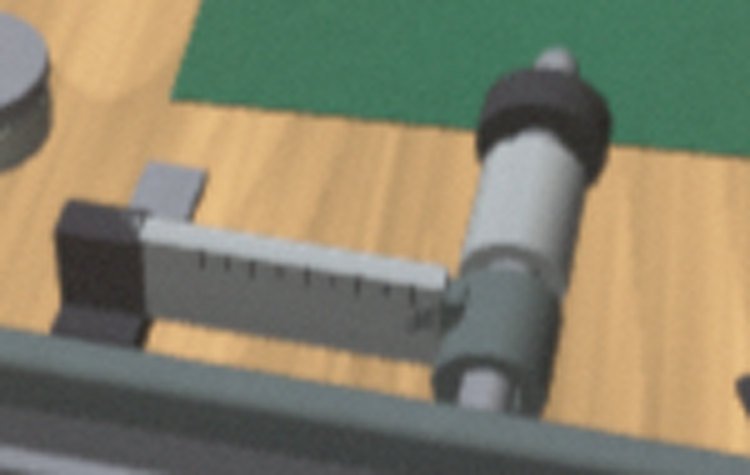

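carry_out([
  [8.5,[3.5,2.5,0],5],
  [8.5,[3.5,2.5,0],5],
  [8.5,[3.5,2.5,0],5],
  [8.5,[3.5,2.5,0],5],
  [8.5,[3.5,2.5,0],5],
  [8.5,[3.5,2.5,0],5],
  [8.5,[2,4,0],5],
  [8.5,[1,4,0],5],
  [8.5,[1,4,0],5],
  [8.5,[0,4,0],5],
  [8.5,[0,4,0],5],
  [8.5,[0,4,0],5],
], grip_force=40)

```text
t: 1.3
ee_pos: [0.4882, -0.186, 0.231]
tcp_rot: [[0.128, 0.992, -0.001], [0.992, -0.128, 0.0], [0.0, -0.001, -1.0]]
ft_force: [0.5, -0.4, 0.7]
opening: 0.994
```

carry_out([
  [8.5,[0,4,0],1],
  [8.5,[0,4,0],1],
  [8.5,[0,4,0],1],
  [8.5,[0,4,0],1],
  [8.5,[0,4,0],0],
  [8.5,[0,4,0],0],
  [8.5,[0,4,0],0],
  [8.5,[0,4,0],0],
  [8.5,[0,2.5,0],0],
  [8.5,[0,0,0],0],
])

```text
t: 2.3
ee_pos: [0.4881, 0.1627, 0.2315]
tcp_rot: [[0.055, 0.999, 0.0], [0.998, -0.055, 0.004], [0.004, 0.0, -1.0]]
ft_force: [1.2, 0.1, -0.4]
opening: 0.994
```

```bash
python3 - <<'E'
from h import *
o=get_obs(); print(o["ee_pos"].round(4),o["tcp_rot"].round(3).tolist(),o["joint_pos"].round(2))
c=camera("side")
cv2.imwrite("pics/b_side.png",cv2.resize(c["image"][130:330,220:420,::-1],None,fx=3,fy=3,interpolation=cv2.INTER_CUBIC))
E
```

```text
[0.4881 0.1627 0.2315] [[0.055, 0.999, 0.0], [0.998, -0.055, 0.004], [0.004, 0.0, -1.0]] [-0.13  0.57 -0.44  1.89  0.34  0.76 -0.82]
```

View pics/b_side.png

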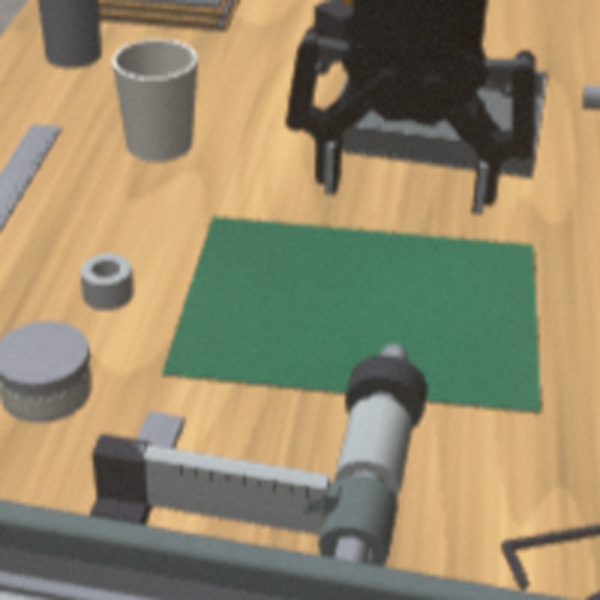

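carry_out([
  [8.5,[0.3,-0.2,-4],0],
  [8.5,[0,0,-4],0],
  [8.5,[0,0,-4],0],
  [8.5,[0,0,-3],0],
  [8.5,[0,0,-2],0],
  [8.5,[0,0,-1],0],
  [8.5,[0,0,0],0],
])

```text
t: 3.05
ee_pos: [0.4911, 0.1539, 0.0503]
tcp_rot: [[0.063, 0.998, -0.002], [0.998, -0.063, -0.002], [-0.002, -0.002, -1.0]]
ft_force: [-0.2, 0.1, -0.7]
opening: 0.998
```

```bash
python3 - <<'E'
from h import *
o=get_obs(); print(o["ee_pos"].round(4))
for n,(a,b,d,e) in dict(side=(180,330,270,420),top=(140,240,190,320)).items():
    c=camera(n)
    cv2.imwrite(f"pics/c_{n}.png",cv2.resize(c["image"][a:b,d:e,::-1],None,fx=4,fy=4,interpolation=cv2.INTER_CUBIC))
E
```

```text
[0.4911 0.1539 0.0503]
```

View pics/c_side.png

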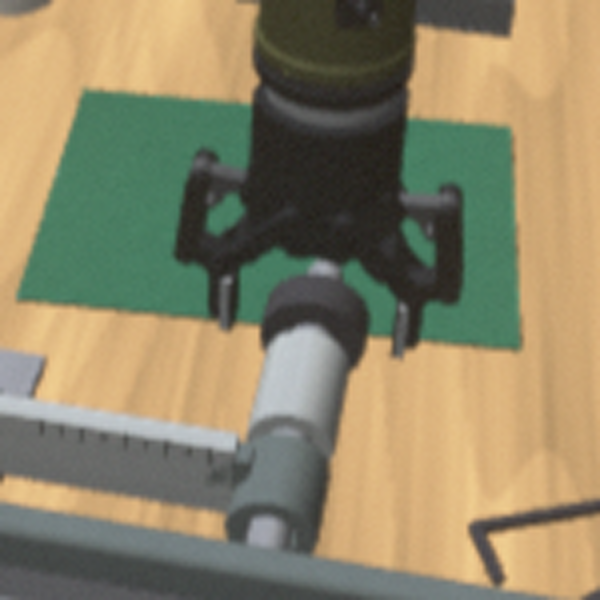

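View pics/c_top.png

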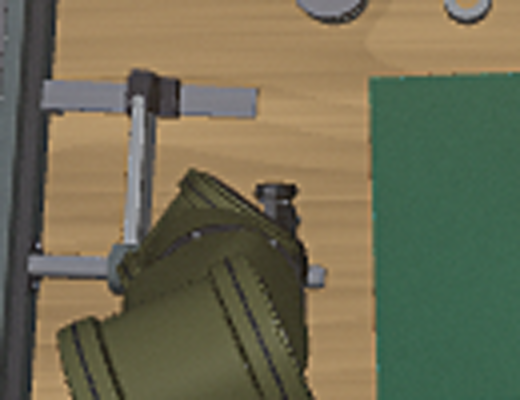

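carry_out([
  [8.5,[0,0.6,0],0],
  [8.5,[0,0,0],0],
  [5,[0,0,0],0],
  [5,[0,0,0],0],
  [5,[0,0,0],0],
  [5,[0,0,0],0],
  [5,[0,0,0],0],
])

```text
t: 3.85
ee_pos: [0.4913, 0.1613, 0.0518]
tcp_rot: [[0.062, 0.998, -0.0], [0.998, -0.062, -0.0], [-0.0, -0.0, -1.0]]
ft_force: [-1.3, -0.0, 4.9]
opening: 0.635
```

```bash
python3 - <<'E'
from h import *
o=get_obs(); print(o["ee_pos"].round(4),o["opening"],o["ft_force"])
c=camera("side")
cv2.imwrite(f"pics/d_side.png",cv2.resize(c["image"][200:300,300:400,::-1],None,fx=6,fy=6,interpolation=cv2.INTER_CUBIC))
E
```

```text
[0.4913 0.1613 0.0518] 0.6351153352856223 [-1.27128576 -0.04091114  4.88243917]
```

View pics/d_side.png

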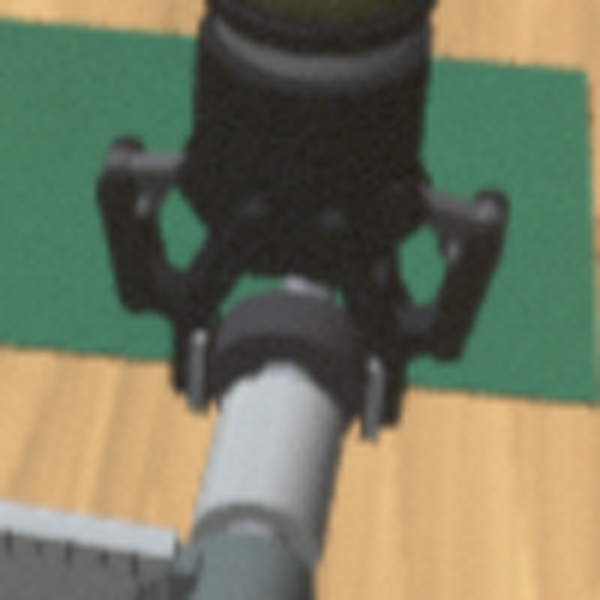

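carry_out([
  [5,[0,0,0.2],0],
  [5,[0,0,0],0],
])

```text
t: 4.1
ee_pos: [0.4917, 0.1611, 0.0533]
tcp_rot: [[0.062, 0.998, -0.0], [0.998, -0.062, -0.0], [-0.0, -0.0, -1.0]]
ft_force: [0.5, -0.3, -4.2]
opening: 0.638
```

carry_out([
  [5,[-0.06,-1,0],0],
  [5,[-0.06,-1,0],0],
  [5,[-0.06,-1,0],0],
  [5,[-0.06,-1,0],0],
  [5,[-0.06,-1,0],0],
  [5,[-0.06,-1,0],0],
  [5,[-0.06,-1,0],0],
  [5,[-0.06,-1,0],0],
  [5,[0,0,0],0],
])

```text
t: 5.0
ee_pos: [0.4865, 0.0788, 0.0532]
tcp_rot: [[0.065, 0.998, -0.001], [0.998, -0.065, -0.002], [-0.002, -0.001, -1.0]]
ft_force: [0.4, 0.6, -3.5]
opening: 0.634
```

carry_out([
  [5,[0,-1,3],0],
  [5,[0,-2,3],0],
  [5,[0,-4,2],0],
  [5,[0,-4,0],0],
  [5,[0,-4,0],0],
  [5,[0,-4,0],0],
  [5,[0,-4,0],0],
  [5,[0,-4,0],0],
  [5,[0,-4,0],0],
  [5,[0,-4,0],0],
  [5,[0,-2.5,0],0],
  [5,[0,0,0],0],
])

```text
t: 6.2
ee_pos: [0.4855, -0.2993, 0.1327]
tcp_rot: [[0.07, 0.998, -0.001], [0.998, -0.07, -0.003], [-0.003, -0.0, -1.0]]
ft_force: [-1.0, -1.0, -4.0]
opening: 0.637
```

carry_out([
  [5,[-0.5,0.2,-3],-1],
  [5,[0,0,-3],0],
  [5,[0,0,-3],0],
  [5,[0,0,-2],0],
  [5,[0,0,-0.8],0],
  [5,[0,0,0],0],
])

```text
t: 6.8
ee_pos: [0.4817, -0.2903, 0.0146]
tcp_rot: [[0.078, 0.997, -0.001], [0.997, -0.078, 0.001], [0.001, -0.002, -1.0]]
ft_force: [0.2, 0.5, -2.0]
opening: 0.634
```

```bash
python3 - <<'E'
from h import *
o=get_obs(); print(o["ee_pos"].round(4),o["opening"],o["ft_force"])
c=camera("side")
cv2.imwrite(f"pics/e_side.png",cv2.resize(c["image"][90:210,300:440,::-1],None,fx=5,fy=5,interpolation=cv2.INTER_CUBIC))
E
```

```text
[ 0.4817 -0.2903  0.0146] 0.6339335934499182 [ 0.19578177  0.47389835 -1.97304098]
```

View pics/e_side.png

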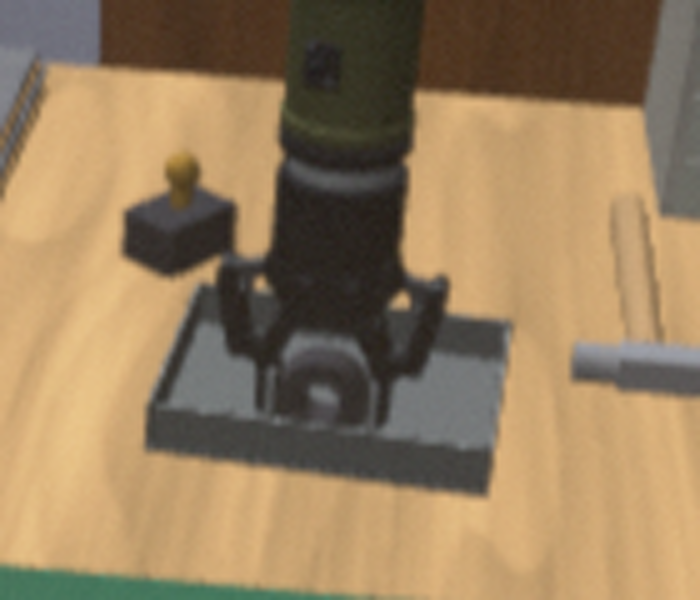

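carry_out([
  [5,[0,-0.4,-0.3],0],
  [5,[0,0,-0.15],0],
  [5,[0,0,0],0],
])

```text
t: 7.15
ee_pos: [0.4821, -0.2962, 0.0113]
tcp_rot: [[0.08, 0.997, 0.001], [0.997, -0.08, -0.001], [-0.001, 0.001, -1.0]]
ft_force: [-0.1, -0.3, -2.5]
opening: 0.635
```

carry_out([
  [5,[0,0,-0.15],0],
  [5,[0,0,0],0],
])

```text
t: 7.35
ee_pos: [0.4819, -0.2956, 0.0094]
tcp_rot: [[0.079, 0.997, 0.0], [0.997, -0.079, 0.0], [0.0, 0.0, -1.0]]
ft_force: [0.1, 0.9, -1.9]
opening: 0.633
```

carry_out([
  [5,[0,0,-0.15],0],
  [5,[0,0,0],0],
])

```text
t: 7.55
ee_pos: [0.4821, -0.2957, 0.0081]
tcp_rot: [[0.079, 0.997, 0.0], [0.997, -0.079, -0.0], [-0.0, 0.0, -1.0]]
ft_force: [-0.5, 0.2, 1.0]
opening: 0.637
```

carry_out([
  [5.8,[0,0,0],0],
  [6.5,[0,0,0],0],
  [8.5,[0,0,0],0],
  [8.5,[0,0,0],0],
  [8.5,[0,0,2],0],
  [8.5,[0,0,4],0],
  [8.5,[0,0,4],0],
  [8.5,[0,0,2],0],
  [8.5,[0,3,0],0],
  [8.5,[0,4,0],0],
  [8.5,[0,4,0],0],
])

```text
t: 8.65
ee_pos: [0.4819, -0.185, 0.1282]
tcp_rot: [[0.081, 0.997, 0.001], [0.997, -0.081, -0.0], [-0.0, 0.001, -1.0]]
ft_force: [0.6, 0.7, 1.1]
opening: 0.996
```

```bash
python3 - <<'E'
from h import *
o=get_obs(); print(o["ee_pos"].round(4),o["opening"],o["ft_force"])
c=camera("side")
cv2.imwrite(f"pics/f_side.png",cv2.resize(c["image"][90:210,300:440,::-1],None,fx=5,fy=5,interpolation=cv2.INTER_CUBIC))
E
```

```text
[ 0.4819 -0.185   0.1282] 0.9964283372684057 [0.56066938 0.72644223 1.14591333]
```

View pics/f_side.png

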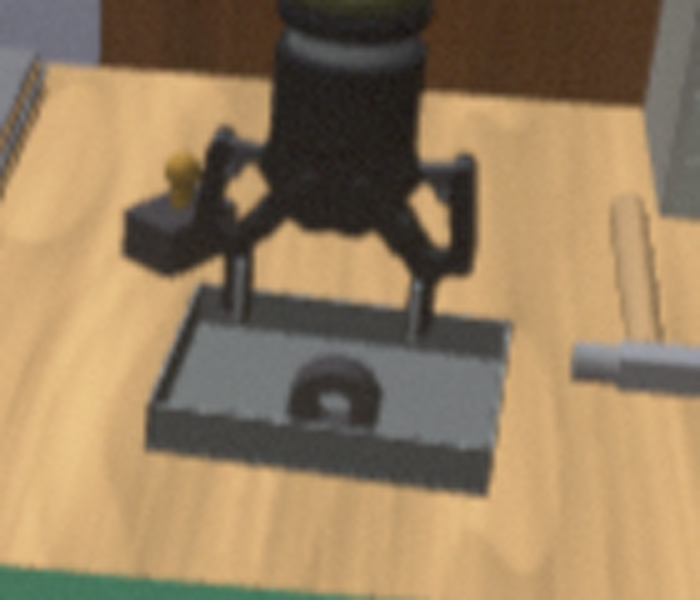

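carry_out([
  [8.5,[0,4,2],0],
  [8.5,[0,4,1],0],
  [8.5,[0,4,0],0],
  [8.5,[0,4,0],0],
  [8.5,[0,4,0],1],
  [8.5,[0.4,4,0],0],
  [8.5,[0.4,4,0],0],
  [8.5,[0.4,4,0],0],
  [8.5,[0,4,0],0],
  [8.5,[0,3.5,0],0],
  [8.5,[0,0.5,0],0],
  [8.5,[0,0,0],0],
])

```text
t: 9.9
ee_pos: [0.4936, 0.2157, 0.1578]
tcp_rot: [[0.059, 0.998, 0.0], [0.998, -0.059, 0.001], [0.001, 0.0, -1.0]]
ft_force: [0.7, -0.4, -0.4]
opening: 0.998
```

carry_out([
  [8.5,[0,0,-3],0],
  [8.5,[0,0,-3],0],
  [8.5,[0,0,-2],0],
  [8.5,[0,0,-1.5],0],
  [8.5,[0,0,-0.6],0],
  [8.5,[0,0,0],0],
])

```text
t: 10.5
ee_pos: [0.4937, 0.2125, 0.0563]
tcp_rot: [[0.064, 0.998, -0.001], [0.998, -0.064, -0.002], [-0.002, -0.001, -1.0]]
ft_force: [0.3, 0.8, -0.2]
opening: 0.994
```

```bash
python3 - <<'E'
from h import *
o=get_obs(); print(o["ee_pos"].round(4),o["opening"],o["ft_force"])
c=camera("side")
cv2.imwrite(f"pics/g_side.png",cv2.resize(c["image"][200:320,270:410,::-1],None,fx=5,fy=5,interpolation=cv2.INTER_CUBIC))
E
```

```text
[0.4937 0.2125 0.0563] 0.9940980811078344 [ 0.31945985  0.81165398 -0.2216401 ]
```

View pics/g_side.png

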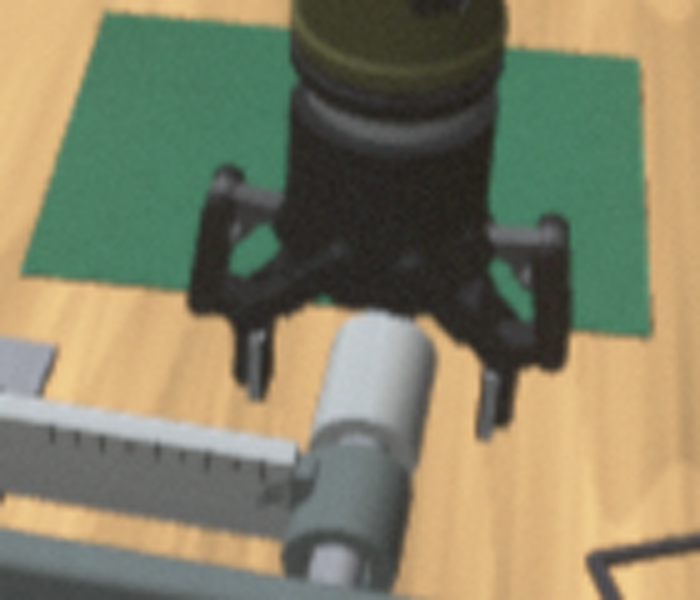

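carry_out([
  [4,[0,0.2,0],0],
  [4,[0,0,0],0],
  [4,[0,0,0],0],
  [4,[0,0,0],0],
  [4,[0,0,0],0],
  [4,[0,0,0],0],
  [4,[0,0,0],0],
  [4,[0,0,0.2],0],
  [4,[0,0,0],0],
])

```text
t: 11.45
ee_pos: [0.4939, 0.2163, 0.0589]
tcp_rot: [[0.062, 0.998, 0.0], [0.998, -0.062, -0.0], [-0.0, 0.0, -1.0]]
ft_force: [-0.2, 0.1, -1.8]
opening: 0.494
```

carry_out([
  [4,[-0.06,-1,0],0],
  [4,[-0.09,-1.5,0],0],
  [4,[-0.09,-1.5,0],0],
  [4,[-0.09,-1.5,0],0],
  [4,[-0.09,-1.5,0],0],
  [4,[0,0,0],0],
])

```text
t: 12.05
ee_pos: [0.4892, 0.142, 0.0586]
tcp_rot: [[0.066, 0.998, -0.001], [0.998, -0.066, -0.004], [-0.004, -0.001, -1.0]]
ft_force: [-1.1, 0.2, -2.2]
opening: 0.498
```

carry_out([
  [4,[-0.06,-1,0],0],
  [4,[-0.09,-1.5,0],0],
  [4,[-0.09,-1.5,0],0],
  [4,[-0.09,-1.5,0],0],
  [4,[-0.09,-1.5,0],0],
  [4,[-0.09,-1.5,0],0],
  [4,[0,0,0],0],
])

```text
t: 12.75
ee_pos: [0.484, 0.0575, 0.0587]
tcp_rot: [[0.066, 0.998, -0.001], [0.998, -0.066, -0.003], [-0.003, -0.001, -1.0]]
ft_force: [0.5, -0.7, -2.1]
opening: 0.495
```

```bash
python3 - <<'E'
from h import *
o=get_obs(); print(o["ee_pos"].round(4),o["opening"],o["ft_force"])
c=camera("side")
cv2.imwrite(f"pics/i_side.png",cv2.resize(c["image"][180:320,260:410,::-1],None,fx=5,fy=4,interpolation=cv2.INTER_CUBIC))
E
```

```text
[0.484  0.0575 0.0587] 0.4948651506399805 [ 0.4813258  -0.72940482 -2.11718761]
```

View pics/i_side.png

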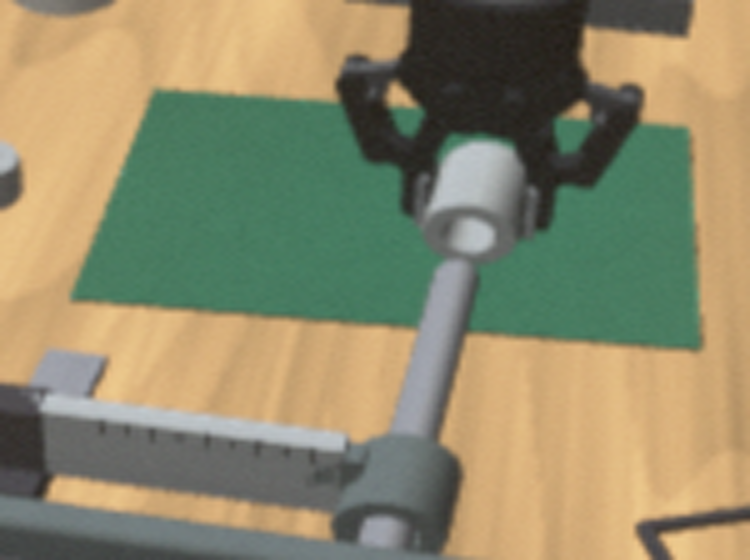

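carry_out([
  [4,[0,-1,3],0],
  [4,[0,-2,3],0],
  [4,[0,-4,3],0],
  [4,[0,-4,0],0],
  [4,[0,-4,0],0],
  [4,[0,-4,0],0],
  [4,[0,-4,0],0],
  [4,[0,-4,0],0],
  [4,[0,-4,0],0],
  [4,[0,-4,0],0],
  [4,[-0.2,-4,0],-1],
  [4,[0,-3.7,0],0],
])

```text
t: 14.0
ee_pos: [0.4826, -0.3669, 0.1488]
tcp_rot: [[0.079, 0.997, 0.0], [0.997, -0.079, 0.0], [0.0, 0.0, -1.0]]
ft_force: [0.1, -0.5, -0.9]
opening: 0.496
```

carry_out([
  [4,[0,0,0],0],
])

```text
t: 14.1
ee_pos: [0.4811, -0.3727, 0.1482]
tcp_rot: [[0.088, 0.996, 0.0], [0.996, -0.088, -0.005], [-0.005, 0.0, -1.0]]
ft_force: [-0.2, -0.7, -1.6]
opening: 0.492
```

carry_out([
  [4,[-0.4,0,-3.5],0],
  [4,[0,0,-3.5],0],
  [4,[0,0,-3.5],0],
  [4,[0,0,-2],0],
  [4,[0,0,-0.8],0],
  [4,[0,0,-0.1],0],
  [4,[0,0,0],0],
])

```text
t: 14.8
ee_pos: [0.4797, -0.3654, 0.0157]
tcp_rot: [[0.079, 0.997, 0.002], [0.997, -0.079, -0.0], [-0.0, 0.002, -1.0]]
ft_force: [0.7, 0.1, -0.9]
opening: 0.494
```

```bash
python3 - <<'E'
from h import *
o=get_obs(); print(o["ee_pos"].round(4),o["opening"],o["ft_force"])
c=camera("side")
cv2.imwrite(f"pics/j_side.png",cv2.resize(c["image"][90:210,300:440,::-1],None,fx=5,fy=5,interpolation=cv2.INTER_CUBIC))
E
```

```text
[ 0.4797 -0.3654  0.0157] 0.4940197521799505 [ 0.74413719  0.13220196 -0.87495396]
```

View pics/j_side.png

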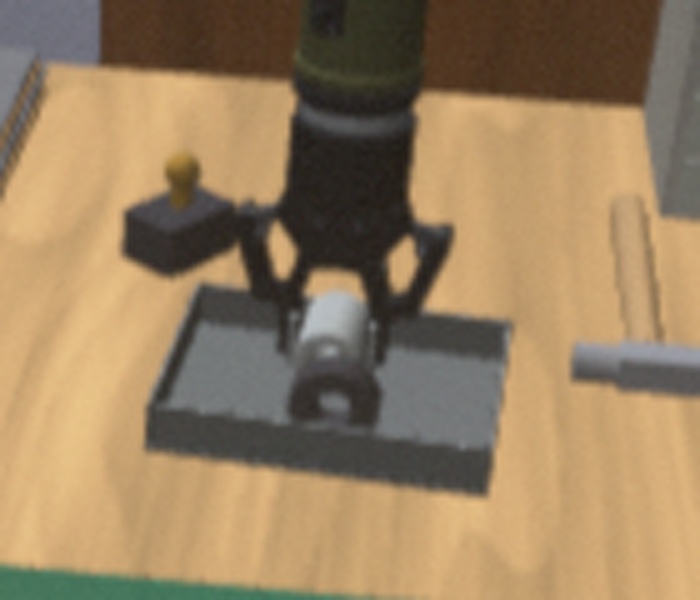

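carry_out([
  [4,[0,0,-0.3],0],
  [4,[0,0,-0.25],0],
  [4,[0,0,0],0],
  [4,[0,0,0],0],
])

```text
t: 15.25
ee_pos: [0.4786, -0.3657, 0.0095]
tcp_rot: [[0.079, 0.997, 0.0], [0.997, -0.079, -0.0], [-0.0, 0.0, -1.0]]
ft_force: [1.4, -0.0, -1.7]
opening: 0.496
```

carry_out([
  [4,[0,0,-0.15],0],
  [4,[0,0,0],0],
])

```text
t: 15.45
ee_pos: [0.4788, -0.3657, 0.0079]
tcp_rot: [[0.079, 0.997, 0.0], [0.997, -0.079, -0.0], [-0.0, 0.0, -1.0]]
ft_force: [0.2, 0.0, -0.9]
opening: 0.497
```

carry_out([
  [4,[0,0,-0.12],0],
  [4,[0,0,0],0],
])

```text
t: 15.65
ee_pos: [0.4788, -0.3658, 0.0078]
tcp_rot: [[0.079, 0.997, 0.0], [0.997, -0.079, -0.001], [-0.001, 0.001, -1.0]]
ft_force: [-2.7, -0.0, 8.3]
opening: 0.495
```

carry_out([
  [4,[0,0,0.08],0],
  [4.6,[0,0,0],0],
  [5.2,[0,0,0],0],
  [6.5,[0,0,0],0],
  [6.5,[0,0,0],0],
  [6.5,[0,0,2],0],
  [6.5,[0,0,4],0],
  [6.5,[0,0,4],0],
  [5,[0,0,4],5],
  [5,[0,0,2],5],
  [5,[0,3,2],5],
  [5,[0,4,0],5],
])

```text
t: 16.85
ee_pos: [0.48, -0.2978, 0.1899]
tcp_rot: [[-0.265, 0.964, 0.005], [0.964, 0.265, -0.003], [-0.005, 0.004, -1.0]]
ft_force: [0.9, 1.0, -0.3]
opening: 0.586
```

```bash
python3 - <<'E'
from h import *
o=get_obs(); print(o["ee_pos"].round(4),o["opening"],o["ft_force"])
c=camera("side")
cv2.imwrite(f"pics/k_side.png",cv2.resize(c["image"][90:210,300:440,::-1],None,fx=5,fy=5,interpolation=cv2.INTER_CUBIC))
E
```

```text
[ 0.48   -0.2978  0.1899] 0.5855521124695644 [ 0.90565186  1.04214117 -0.34944454]
```

View pics/k_side.png

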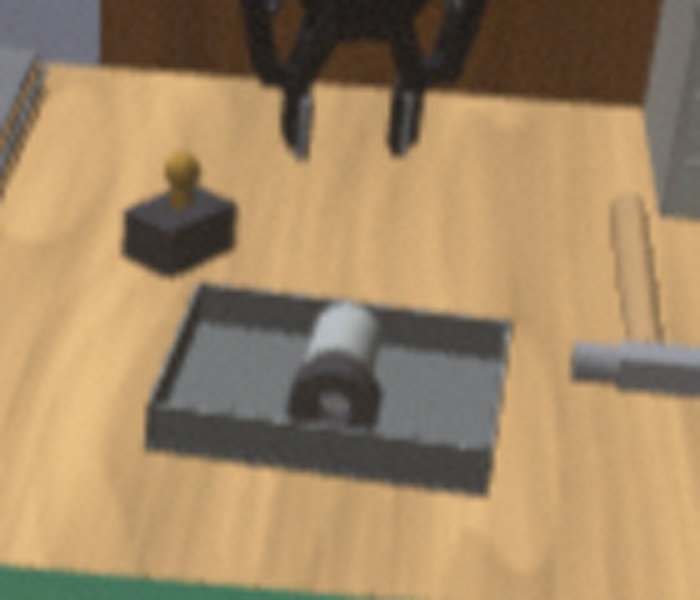

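carry_out([
  [5,[0.5,4,1],5],
  [5,[0.5,4,0],5],
  [5,[0.5,4,0],5],
  [5,[0.5,4,0],5],
  [5,[0.5,4,0],5],
  [5,[0.5,4,0],5],
  [5,[0.5,4,0],5],
  [5,[0.5,4,0],5],
  [5,[0.5,4,0],5],
  [5,[0.5,4,0],5],
  [5,[0.5,4,0],5],
  [5,[0.5,4,0],5],
])

```text
t: 18.1
ee_pos: [0.5386, 0.1857, 0.1972]
tcp_rot: [[-0.969, 0.248, -0.0], [0.248, 0.969, -0.0], [0.0, -0.001, -1.0]]
ft_force: [1.0, -0.1, -1.1]
opening: 0.585
```

carry_out([
  [5,[0,3,0],5],
  [5,[0,3,0],5],
  [5,[0,2,0],1],
  [5,[0,0,0],0],
])

```text
t: 18.5
ee_pos: [0.5374, 0.2684, 0.1976]
tcp_rot: [[-0.998, 0.057, -0.001], [0.057, 0.998, 0.004], [0.001, 0.003, -1.0]]
ft_force: [-0.0, -0.5, 0.4]
opening: 0.586
```

```bash
python3 - <<'E'
from h import *
o=get_obs(); print(o["ee_pos"].round(4),o["tcp_rot"][:2,1].round(3),o["opening"],o["ft_force"].round(1),o["moment"].round(3),o["joint_pos"].round(2))
s=snap("l")
cv2.imwrite(f"pics/l_z.png",cv2.resize(s["side"]["image"][100:340,200:440,::-1],None,fx=2.5,fy=2.5,interpolation=cv2.INTER_CUBIC))
E
```

```text
[0.5374 0.2684 0.1976] [0.057 0.998] 0.5862293912119784 [-0.  -0.5  0.4] [ 0.004  0.001 -0.012] [-0.05  0.85 -0.94  1.66  0.77  1.05  0.28]
```

View pics/l_z.png

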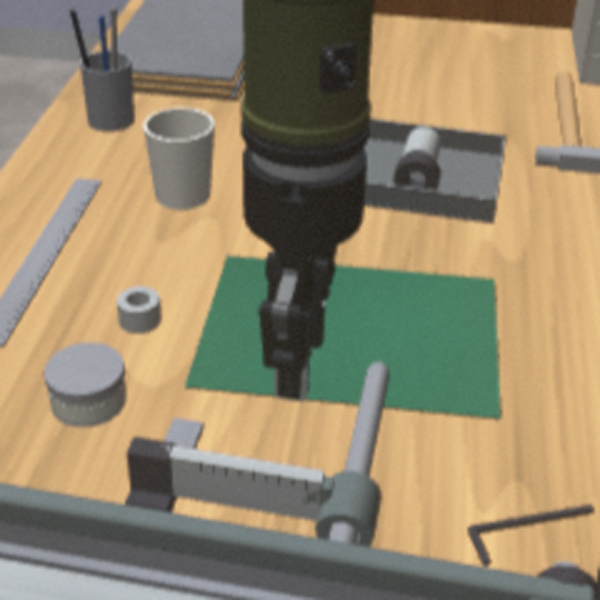

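View pics/l_top.png

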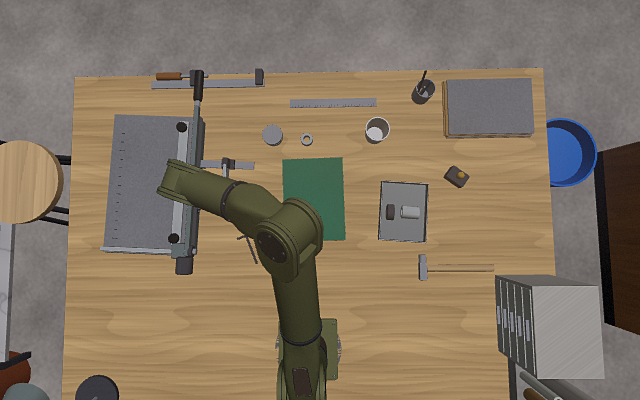

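carry_out([
  [5,[1.1,0.8,0],0],
  [5,[0,0,0],0],
  [5,[0,0,-3],0],
  [5,[0,0,-3],0],
  [5,[0,0,-1],0],
  [5,[0,0,0],0],
])

```text
t: 19.2
ee_pos: [0.5489, 0.2705, 0.1261]
tcp_rot: [[-0.998, 0.063, -0.003], [0.063, 0.998, -0.002], [0.002, -0.003, -1.0]]
ft_force: [-0.8, 1.0, 1.0]
opening: 0.584
```

```bash
python3 - <<'E'
from h import *
o=get_obs(); print(o["ee_pos"].round(4),o["tcp_rot"][:2,1].round(3),o["opening"],o["ft_force"].round(1),o["moment"].round(3))
s=snap("m")
cv2.imwrite(f"pics/m_z.png",cv2.resize(s["side"]["image"][180:340,240:400,::-1],None,fx=3.7,fy=3.7,interpolation=cv2.INTER_CUBIC))
E
```

```text
[0.5489 0.2705 0.1261] [0.063 0.998] 0.5835016120530798 [-0.8  1.   1. ] [0.011 0.035 0.05 ]
```

View pics/m_z.png

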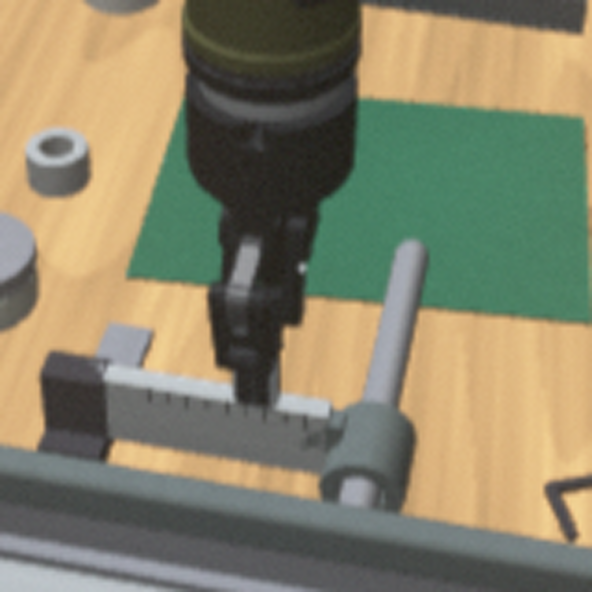

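carry_out([
  [5,[0,0.5,0],0],
  [5,[0,0,-1.5],0],
  [5,[0,0,-1.5],0],
  [5,[0,0,-1.5],0],
  [5,[0,0,-0.8],0],
  [5,[0,0,-0.4],0],
  [5,[0,0,0],0],
])

```text
t: 20.0
ee_pos: [0.5492, 0.2772, 0.0696]
tcp_rot: [[-0.998, 0.062, -0.001], [0.062, 0.998, -0.0], [0.001, -0.001, -1.0]]
ft_force: [0.4, -0.5, -0.5]
opening: 0.582
```

```bash
python3 - <<'E'
from h import *
o=get_obs(); print(o["ee_pos"].round(4),o["tcp_rot"][:2,1].round(3),o["opening"],o["ft_force"].round(1),o["moment"].round(3))
s=snap("n")
cv2.imwrite(f"pics/n_z.png",cv2.resize(s["side"]["image"][220:340,240:390,::-1],None,fx=5,fy=5,interpolation=cv2.INTER_CUBIC))
E
```

```text
[0.5492 0.2772 0.0696] [0.062 0.998] 0.5818715490904037 [ 0.4 -0.5 -0.5] [-0.009 -0.021 -0.027]
```

View pics/n_z.png

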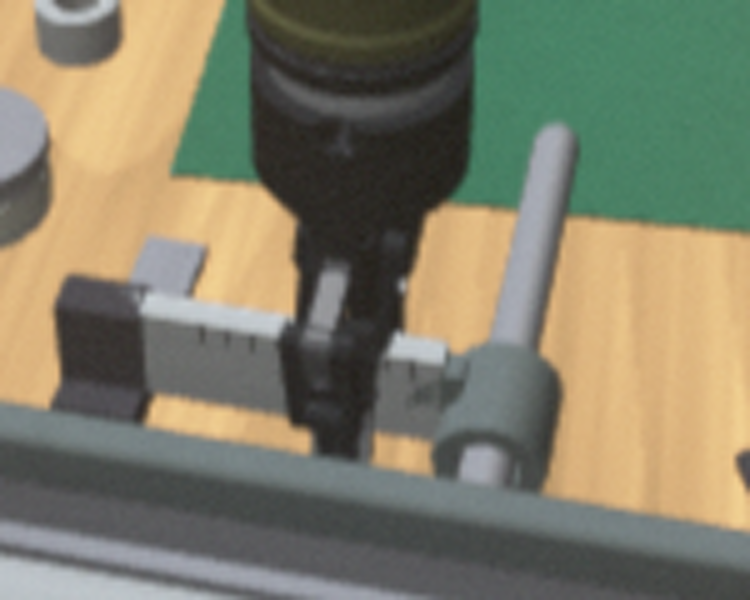

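carry_out([
  [0.8,[0,0,0],0],
  [0.8,[0,0,0],0],
  [0.8,[0,0,0],0],
  [0.8,[0,0,0],0],
  [0.8,[0,0,0],0],
  [0.8,[0,0,0],0],
  [0.8,[0,0,0],0],
], grip_force=70)

```text
t: 20.8
ee_pos: [0.5498, 0.2774, 0.071]
tcp_rot: [[-0.998, 0.062, 0.001], [0.062, 0.998, 0.0], [-0.001, 0.0, -1.0]]
ft_force: [-0.5, -0.9, 6.1]
opening: 0.129
```

```bash
python3 - <<'E'
from h import *
o=get_obs(); print(o["ee_pos"].round(4),o["tcp_rot"][:2,1].round(3),o["opening"],o["ft_force"].round(2),o["moment"].round(3))
E
```

```text
[0.5498 0.2774 0.071 ] [0.062 0.998] 0.1285180629297769 [-0.48 -0.91  6.11] [-0.266  0.115  0.06 ]
```

carry_out([
  [0.8,[0,0,0.15],0],
  [0.8,[0,0,0.1],0],
  [0.8,[0,0,0],0],
  [0.8,[0,0,0],0],
])

```text
t: 21.2
ee_pos: [0.5492, 0.2769, 0.0722]
tcp_rot: [[-0.998, 0.062, -0.001], [0.062, 0.998, -0.001], [0.001, -0.001, -1.0]]
ft_force: [-0.3, 0.8, -6.8]
opening: 0.13
```

```bash
python3 - <<'E'
from h import *
s=snap("o")
for i in range(4):
    o=get_obs(); print(o["ee_pos"].round(4),o["tcp_rot"].round(3).tolist(),o["opening"],o["ft_force"].round(2),o["moment"].round(3)); camera("side")
cv2.imwrite(f"pics/o_z.png",cv2.resize(s["side"]["image"][220:340,240:390,::-1],None,fx=5,fy=5,interpolation=cv2.INTER_CUBIC))
E
```

```text
[0.5493 0.2771 0.0724] [[-0.998, 0.062, -0.001], [0.062, 0.998, -0.0], [0.001, -0.0, -1.0]] 0.13339364249622562 [ 0.5  -0.26 -5.85] [0.048 0.061 0.02 ]
[0.5494 0.2772 0.0726] [[-0.998, 0.062, -0.001], [0.062, 0.998, -0.0], [0.001, -0.0, -1.0]] 0.12827497490482942 [-0.88  0.4  -5.29] [-0.033  0.04  -0.021]
[0.5495 0.2773 0.0727] [[-0.998, 0.062, -0.0], [0.062, 0.998, -0.0], [0.0, -0.0, -1.0]] 0.1289335507821153 [ 0.56 -0.15 -6.25] [ 0.019  0.084 -0.036]
[0.5495 0.2773 0.0728] [[-0.998, 0.062, -0.0], [0.062, 0.998, -0.0], [0.0, -0.0, -1.0]] 0.13371942176194587 [-1.24  1.01 -6.77] [ 0.01   0.032 -0.021]
```

View pics/o_z.png

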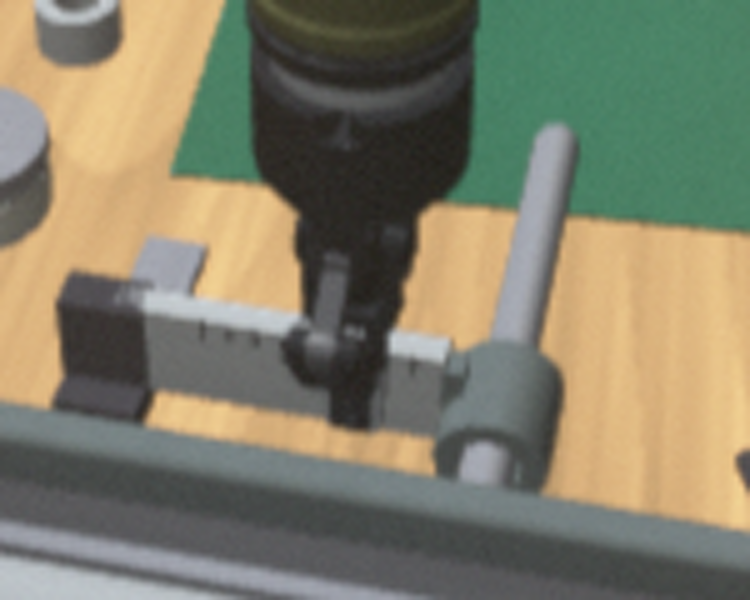

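```bash
python3 - <<'E'
from h import *
L=[];F=[];P=[]
for i in range(16):
    camera("side"); o=get_obs(); L.append(o["moment"]);F.append(o["ft_force"]);P.append(o["ee_pos"])
L=np.array(L);F=np.array(F); print(L.mean(0),L.std(0)/4,F.mean(0),P[-1],o["t"])
E
```

```text
[-0.00339004  0.02721273 -0.00640341] [0.00783064 0.00958615 0.00785349] [ 0.13645098 -0.0827401  -6.13327094] [0.54958342 0.27732951 0.07290163] 22.3
```

carry_out([
  [0.8,[0,0,-0.15],0],
  [0.8,[0,0,-0.1],0],
  [0.8,[0,0,0],0],
  [2.5,[0,0,0],0],
  [2.5,[0,0,0],0],
  [2.5,[0,0,0],0],
  [2.5,[0.7,-0.05,-0.1],0],
  [2.5,[0,0,0],0],
  [0.8,[0,0,0],0],
  [0.8,[0,0,0],0],
  [0.8,[0,0,0],0],
  [0.8,[0,0,0],0],
])

```text
t: 23.5
ee_pos: [0.557, 0.2769, 0.0694]
tcp_rot: [[-0.998, 0.062, 0.001], [0.062, 0.998, 0.0], [-0.001, 0.0, -1.0]]
ft_force: [1.7, 0.0, -2.6]
opening: 0.131
```

carry_out([
  [0.8,[0,0,0],0],
  [0.8,[0,0,0.15],0],
  [0.8,[0,0,0.1],0],
  [0.8,[0,0,0],0],
])

```text
t: 23.9
ee_pos: [0.5557, 0.2763, 0.0713]
tcp_rot: [[-0.998, 0.061, -0.002], [0.062, 0.998, -0.001], [0.002, -0.001, -1.0]]
ft_force: [-0.1, -0.5, -5.5]
opening: 0.135
```

```bash
python3 - <<'E'
from h import *
L=[];F=[];P=[]
for i in range(16):
    c=camera("side"); o=get_obs(); L.append(o["moment"]);F.append(o["ft_force"]);P.append(o["ee_pos"])
L=np.array(L);F=np.array(F); print(L.mean(0),L.std(0)/4,F.mean(0),P[0],P[-1],o["opening"],o["t"])
cv2.imwrite(f"pics/p_z.png",cv2.resize(c["image"][220:340,240:390,::-1],None,fx=5,fy=5,interpolation=cv2.INTER_CUBIC))
E
```

```text
[ 0.00586344 -0.00876888 -0.00289489] [0.00745554 0.00662487 0.00685761] [-0.0694446   0.24181652 -5.83237315] [0.55586768 0.27637476 0.071333  ] [0.55658622 0.27684737 0.07194244] 0.13210106056442472 24.7
```

View pics/p_z.png

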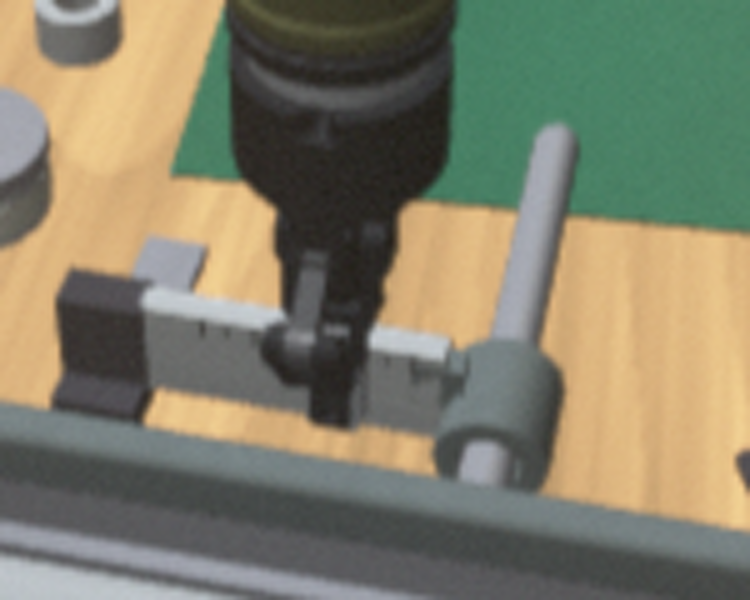

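carry_out([
  [0.8,[-0.06,-1,0],0],
  [0.8,[-0.09,-1.5,0],0],
  [0.8,[-0.09,-1.5,0],0],
  [0.8,[-0.09,-1.5,0],0],
  [0.8,[0,0,0],0],
])

```text
t: 25.2
ee_pos: [0.5536, 0.2164, 0.0712]
tcp_rot: [[-0.998, 0.066, -0.001], [0.066, 0.998, -0.005], [0.001, -0.005, -1.0]]
ft_force: [-0.1, -0.5, -6.2]
opening: 0.13
```

carry_out([
  [0.8,[-0.06,-1,0],0],
  [0.8,[-0.09,-1.5,0],0],
  [0.8,[-0.09,-1.5,0],0],
  [0.8,[-0.09,-1.5,0],0],
  [0.8,[0,0,0],0],
])

```text
t: 25.7
ee_pos: [0.5499, 0.1619, 0.0712]
tcp_rot: [[-0.998, 0.066, -0.001], [0.066, 0.998, -0.005], [0.001, -0.005, -1.0]]
ft_force: [0.7, -0.5, -6.3]
opening: 0.13
```

```bash
python3 - <<'E'
from h import *
s=snap("q"); o=get_obs();print(o["ee_pos"].round(4),o["tcp_rot"].round(3).tolist(),o["opening"],o["ft_force"].round(2),o["moment"].round(3))
cv2.imwrite(f"pics/q_z.png",cv2.resize(s["side"]["image"][190:330,240:400,::-1],None,fx=4.5,fy=4.2,interpolation=cv2.INTER_CUBIC))
E
```

```text
[0.5502 0.1664 0.072 ] [[-0.998, 0.063, 0.0], [0.063, 0.998, 0.001], [-0.0, 0.001, -1.0]] 0.13170744348505029 [ 0.17  0.61 -6.21] [ 0.085 -0.006  0.007]
```

View pics/q_z.png

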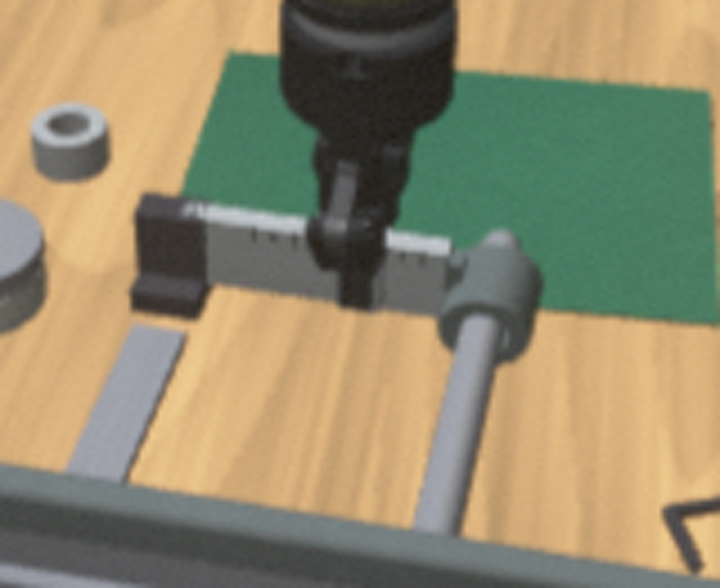

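carry_out([
  [0.8,[-0.06,-1,0],0],
  [0.8,[-0.09,-1.5,0],0],
  [0.8,[-0.09,-1.5,0],0],
  [0.8,[-0.09,-1.5,0],0],
  [0.8,[-0.09,-1.5,0],0],
  [0.8,[-0.09,-1.5,0],0],
  [0.8,[-0.09,-1.5,0],0],
  [0.8,[0,0,0],0],
])

```text
t: 26.6
ee_pos: [0.5436, 0.0624, 0.0714]
tcp_rot: [[-0.998, 0.066, -0.001], [0.066, 0.998, -0.004], [0.001, -0.004, -1.0]]
ft_force: [0.7, -0.2, -6.2]
opening: 0.134
```

```bash
python3 - <<'E'
from h import *
s=snap("r"); o=get_obs();print(o["ee_pos"].round(4),o["tcp_rot"].round(3).tolist(),o["opening"],o["ft_force"].round(2),o["moment"].round(3))
cv2.imwrite(f"pics/r_z.png",cv2.resize(s["side"]["image"][190:330,240:400,::-1],None,fx=4.5,fy=4.2,interpolation=cv2.INTER_CUBIC))
E
```

```text
[0.5441 0.0668 0.072 ] [[-0.998, 0.063, 0.0], [0.063, 0.998, 0.001], [-0.0, 0.001, -1.0]] 0.12588583490333316 [-0.36  1.18 -5.74] [ 0.077  0.011 -0.012]
```

View pics/r_z.png

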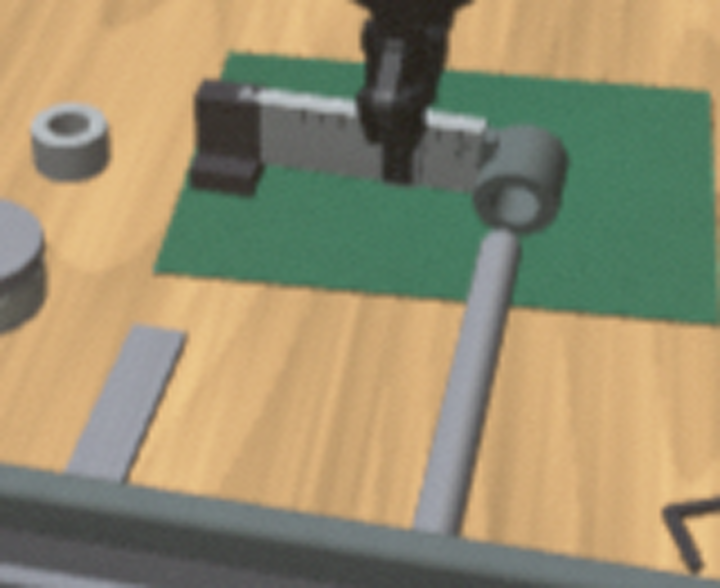

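carry_out([
  [0.8,[-0.1,-1.2,0],0],
  [0.8,[-0.7,-2,0],0],
  [0.8,[-0.7,-2,0],0],
  [0.8,[-0.7,-2,0],0],
  [0.8,[-0.7,-1.5,0],0],
  [0.8,[0,-0.5,0],0],
  [0.8,[0,0,0],0],
  [0.8,[0,0,-1.2],0],
  [0.8,[0,0,-1.2],0],
  [0.8,[0,0,-1],0],
  [0.8,[0,0,-0.6],0],
  [0.8,[0,0,0],0],
])

```text
t: 27.9
ee_pos: [0.5148, -0.0244, 0.0312]
tcp_rot: [[-0.998, 0.061, -0.001], [0.061, 0.998, 0.001], [0.001, 0.001, -1.0]]
ft_force: [-0.3, -0.4, -5.6]
opening: 0.129
```

carry_out([
  [0.8,[0,0,-0.5],0],
  [0.8,[0,0,-0.3],0],
  [0.8,[0,0,0],0],
  [0.8,[0,0,0],0],
])

```text
t: 28.3
ee_pos: [0.5151, -0.0251, 0.024]
tcp_rot: [[-0.998, 0.062, 0.0], [0.062, 0.998, 0.0], [-0.0, 0.0, -1.0]]
ft_force: [-0.1, -0.3, -5.2]
opening: 0.132
```

```bash
python3 - <<'E'
from h import *
s=snap("t"); o=get_obs();print(o["ee_pos"].round(4),o["tcp_rot"].round(3).tolist(),o["opening"],o["ft_force"].round(2),o["moment"].round(3))
cv2.imwrite(f"pics/t_z.png",cv2.resize(s["side"]["image"][180:290,260:420,::-1],None,fx=4.5,fy=4.5,interpolation=cv2.INTER_CUBIC))
E
```

```text
[ 0.5152 -0.0252  0.0241] [[-0.998, 0.062, 0.0], [0.062, 0.998, 0.0], [-0.0, 0.0, -1.0]] 0.13049099944427633 [-0.18 -0.11 -5.91] [0.001 0.022 0.023]
```

View pics/t_z.png

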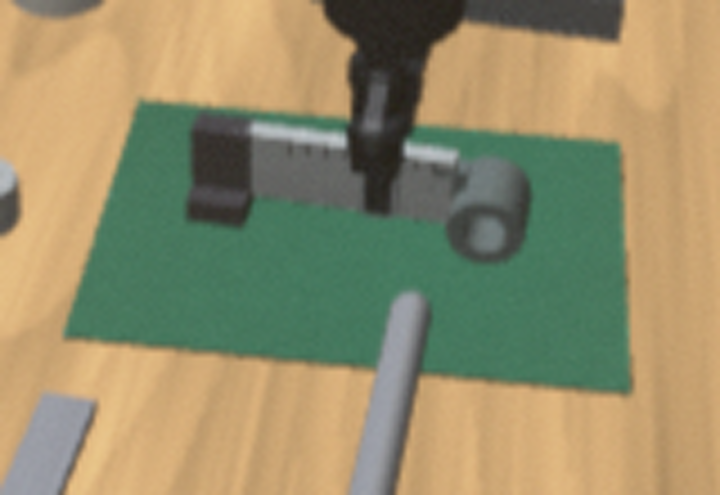

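Just above the mat and well inside its edges. I'll lower in small steps until contact.

carry_out([
  [0.8,[0,0,-0.2],0],
  [0.8,[0,0,-0.1],0],
  [0.8,[0,0,0],0],
  [0.8,[0,0,0],0],
])

```text
t: 28.8
ee_pos: [0.515, -0.0251, 0.0209]
tcp_rot: [[-0.998, 0.062, -0.0], [0.062, 0.998, 0.0], [0.0, 0.0, -1.0]]
ft_force: [0.0, 0.8, -6.0]
opening: 0.13
```

carry_out([
  [0.8,[0,0,-0.12],0],
  [0.8,[0,0,0],0],
  [0.8,[0,0,0],0],
])

```text
t: 29.1
ee_pos: [0.515, -0.0251, 0.0197]
tcp_rot: [[-0.998, 0.062, -0.0], [0.062, 0.998, 0.0], [0.0, 0.0, -1.0]]
ft_force: [0.5, 0.0, -5.8]
opening: 0.133
```

carry_out([
  [0.8,[0,0,-0.1],0],
  [0.8,[0,0,0],0],
  [0.8,[0,0,0],0],
])

```text
t: 29.4
ee_pos: [0.5151, -0.0251, 0.0188]
tcp_rot: [[-0.998, 0.062, 0.0], [0.062, 0.998, 0.0], [-0.0, 0.0, -1.0]]
ft_force: [0.2, 0.3, -3.7]
opening: 0.129
```

carry_out([
  [0.8,[0,0,-0.05],0],
  [0.8,[0,0,0],0],
])

```text
t: 29.6
ee_pos: [0.5152, -0.0251, 0.0186]
tcp_rot: [[-0.998, 0.062, 0.001], [0.062, 0.998, -0.0], [-0.001, -0.0, -1.0]]
ft_force: [-0.2, -0.2, 0.3]
opening: 0.132
```

```bash
python3 - <<'E'
from h import *
L=[];F=[]
for i in range(5):
    camera("side"); o=get_obs(); L.append(o["moment"]);F.append(o["ft_force"])
print(np.mean(L,0).round(3),np.mean(F,0).round(2),o["ee_pos"].round(4))
E
```

```text
[-0.148  0.336  0.016] [-0.58 -0.42  3.06] [ 0.5152 -0.0251  0.0186]
```

carry_out([
  [1.6,[0,0,0],0],
  [2.2,[0,0,0],0],
  [3,[0,0,0],0],
  [3,[0,0,0],0],
  [3,[0,0,1],0],
  [3,[0,0,2],0],
  [3,[0,0,3],0],
  [3,[0,0,4],0],
  [3,[0,0,4],0],
  [3,[0,0,2],0],
])

```text
t: 30.85
ee_pos: [0.516, -0.0241, 0.182]
tcp_rot: [[-0.998, 0.061, 0.004], [0.061, 0.998, 0.001], [-0.004, 0.001, -1.0]]
ft_force: [0.7, -0.0, 0.5]
opening: 0.35
```

carry_out([
  [3,[0,-3,1],0],
  [3,[-0.5,-4,1],0],
  [3,[-0.5,-4,1],0],
  [3,[-0.5,-4,0],0],
  [3,[-0.5,-4,0],0],
  [3,[0,-4,0],0],
  [3,[0,-3,0],0],
  [3,[0,0,0],0],
])

```text
t: 31.65
ee_pos: [0.4935, -0.2908, 0.2078]
tcp_rot: [[-0.997, 0.071, -0.001], [0.071, 0.997, -0.002], [0.001, -0.002, -1.0]]
ft_force: [-0.6, -0.3, -0.6]
opening: 0.35
```

```bash
python3 - <<'E'
from h import *
s=snap("u"); o=get_obs();print(o["t"],o["ee_pos"].round(4),o["opening"],o["ft_force"].round(2))
E
```

```text
31.75 [ 0.4946 -0.2851  0.2086] 0.3489839066252506 [0.13 0.92 0.17]
```

View pics/u_top.png

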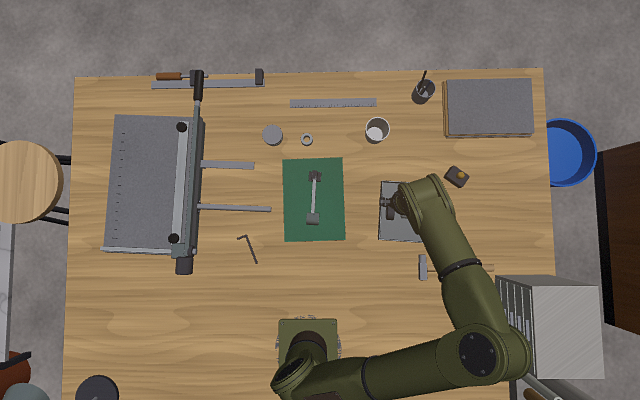

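View pics/u_side.png

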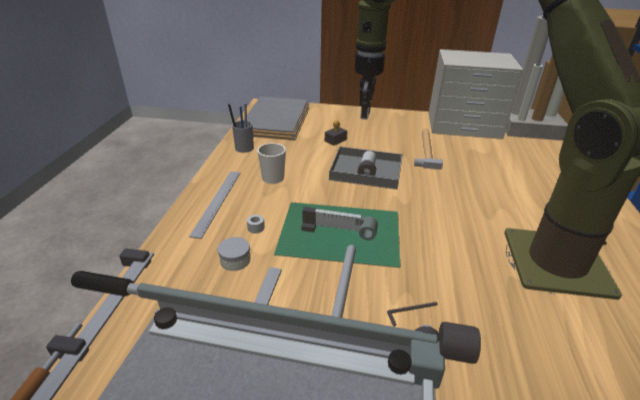

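```bash
python3 - <<'E'
from h import *
a=load("a","side")["image"].astype(int);b=load("u","side")["image"].astype(int)
d=np.abs(a-b).max(-1)
for n,(u0,u1,v0,v1) in dict(tin=(215,253,233,272),spare=(244,268,212,234),hexkey=(384,440,300,325),pot=(255,288,142,184),weight=(322,350,120,146)).items(): print(n,(d[v0:v1,u0:u1]>40).sum())
t=load("u","top");w=cloud(t)
m=np.zeros(w.shape[:2],bool);m[160:238,286:342]=1;m&=w[...,2]>.02
P=w[m][:,:2]*1000;print("gauge",cv2.minAreaRect(P.astype(np.float32)))
hub=w[216:221,309:317,2];sh=w[173:180,310:318,2];print("hub top",np.nanmedian(hub),"shoe",np.nanmedian(sh))
hand_in()
E
```

```text
tin 0
spare 0
hexkey 0
pot 0
weight 0
gauge ((529.39453125, -25.102802276611328), (42.94527816772461, 189.85452270507812), 87.01974487304688)
hub top 0.045658374865862175 shoe 0.05630561711649288
the job is handed in; nothing more can be done
```

The side gauge is off the cutter. I slid the collar off the rod first and then the sleeve, and lowered each into the grey tray until it touched before letting go. I handed in at about 32 s.

- **Balance:** My first test lift of the gauge arm, about 52 mm from the hub, read about 5 mm shoe-heavy. I set it back down and re-gripped 7 mm further out. The second lift balanced to within about 1.5 mm, with the weight reading around 6 N.
- **Gauge arm:** I drew it straight off the rod, level, and set it down the way up it was. The final pictures show it centred near (0.529, -0.025). It measures 190 x 43 mm, wholly inside the mat. The hub top reads about 46 mm high, as expected for lying flat (47 mm).
- **Tray:** The collar and the sleeve both rest in the tray on their round sides.
- **Rest of the bench:** The side view shows no change around the tin, spare sleeve, hex key, cup or paperweight. The gripper was empty and clear of everything at hand-in.

One small disagreement: just before I released the gauge arm, the moment reading showed the hub end touching the mat slightly before the shoe. I didn't see any tilt in the pictures after letting go.

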